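Stow the hook file in its own clamp cradle

ROBOT

A 7-joint arm with a two-finger parallel gripper is mounted at the origin on the work surface. World frame = base frame: x ahead of the robot, y to its left, z up, the work surface at z = 0. Lengths are in m, angles in rad, forces in N, time in s.
With the tool pointing down it reaches from about 0.4 to 0.85 m from the base axis. Payload 6.9 kg.
Tool frame: the origin (TCP) lies midway between the tips of the shut fingers; the grasp point (between the pads) lies 19 mm behind it; z points along the fingers, y is the line along which they close (so a half turn about z gives the same grasp; the last joint's range is limited). The gripper opens to 85 mm and grips with 20 to 120 N. Pads are 22 mm wide; open, the fingers measure 114 mm over their backs; the gripper's body (76 mm by 85 mm) begins 54 mm behind the grasp point. The pads swing forward as they close: fully open they stand 13 mm farther back than shut.
Start: joints at [-1.065, 0.507, -0.238, 1.5, 0.126, 1.149, -0.155], TCP at [0.243, 0.576, 0.231] pointing down, gripper open.
Joint ranges: [-3.08, 3.08], [-0.24, 2.05], [-1.43, 1.35], [0, 2.5], [-1.52, 4.66], [0.17, 1.96], [-2.89, 2.89]. Speed limits (rad/s): [2.39, 2.39, 3.14, 3.14, 3.14, 3.14, 3.14].

INTERFACE

Orientations are given as a 3x3 rotation matrix whose columns are the frame's x, y, z axes.
In Python, from rig import * gives the robot as it stands.
- The arm moves only by the tool servo_tool, never from a script. Its arguments are lists of equal length, an entry for each row: "dp": the shift along the tool's x, y, z each as a share of 300 mm, from -1 to 1, a list of three; "spin": the turn about the tool's z as a share of pi rad, from -1 to 1. In form: {"dp": [[dx, dy, dz], ...], "spin": [spin, ...]}. A call has 1 to 5 rows; each row shifts and turns the commanded pose from where the row before left it, along the tool's axes as they then stand; what a row does not reach is not made up. A row lasts 1/12 s, in which the tool goes at most 41.7 mm and 7.16 degrees, less where a joint would pass 70% of its speed; a pose out of reach is approached as far as the arm can. A call with a number of a shift or a turn outside -1 to 1 is refused whole. A call with a gripper value outside its range is refused whole. "fingers" is the opening, from 0 (shut) to 1 (fully open), set as the call begins (left out, the last holds). The fingers move at their own pace and stop on an object; the grip force is fixed at half the most. Time passes only in rows, so rows that do not move let the fingers close. It gives the time, the measured TCP pose, the force, the opening and the grip force at its end, in the units of the state.
- sense(): the state, without advancing time (a new reading comes with each control period).
- read_camera(name): name is "scene" or "top" or "wrist"; returns the picture (400x640x3 uint8, red, green, blue); there is no depth.
- calibration(name): a dict with "mtx" (3x3 intrinsics, pixels), "rvec" (rotation vector, rad) and "tvec" (3), from world to camera coordinates, as OpenCV has them; the wrist camera has in their place "T_tool_cam" (4x4, takes a point from camera to tool coordinates, whose origin is the TCP and whose axes are the flange's). Camera axes: x right, y down, z forward; pixel columns grow to the right and rows downward; lengths in m; the calibration is good to about 2 mm. A picture is of the moment at which its call begins: read the wrist's pose just before it. calibration takes no time and is no camera call.
- hand_in(): hands the job in; it is judged then, once.
Trained networks look in the newest picture that a camera, given by its name, has taken for a name from the list of things; names that differ only in an ending like _2 or _b are one class to them, and where a whole thing is asked for, a point or a joint stands for the part that bears it (a point fixed in the world has none). Each returns a list of dicts, best first, with "p" (0 to 1); they miss things now and then, are a little off and sometimes report something else, mostly with a low value. They report only what shows in the picture. A call takes as long as a camera call.
- boxes_of(camera, name): "at" ([x, y, z] in m, in the coordinates of the camera as it stood for that picture, good to about 4 mm: the middle of the surface that is visible of it).
- masks_of(camera, name): "mask" (400x640 bool, what is visible of it).
- mark_of(camera, name): "at" ([x, y, z] in m, in the coordinates of the camera as it stood for that picture, good to about 4 mm: a listed point, or the origin of a listed thing).
The state is a dict: "clock": time; "q": joint angles; "joint_vel": joint speeds; "tau": joint torques, N m; "tool_pos": TCP position; "tool_rot": TCP orientation; "ft_force": force on the tool from outside, world axes, zero at the start; "moment": the same for the moment, N m; "width": finger opening in m; "grasp_force": force on a finger pad.
Only numpy, scipy, OpenCV 4.12 (cv2) and the standard library are available. Lean on these libraries where they do the work, as an engineer would, in place of code of your own. Each camera call takes 0.05 s, during which the arm holds its last target. There are 200 camera calls.

TASK

Put the hook file back in its own cradle, the one whose label shows a file's outline: blade tip tucked under the hood and handle resting on the saddle. The boat rocks, so then slide that cradle's jaw up behind the handle until the file is held snugly between the jaw and the hidden sprung pad under the hood, pushing gently (about 6 N of clamping, on top of the jaw's own 6 N of friction) rather than ramming it, and leave the other tools, the jar, the spool, the sinker and the other cradle's jaw as they are.

Things in the scene. Friction and masses are not known exactly. Their poses are not given: they have to be found in the camera images.
- hook_file: The hook file: 150 mm long, flat underside, black slab handle 70 long x 20 wide x 16 high, then a steel blade 80 long x 14 wide x 6 thick with a stepped 8 mm wide tip; about 75 g, balance point about 10 mm into the blade. Origin at the middle of its length on the underside; x points to the blade tip, z up from the flat underside. It starts flat on the table.
- file_tip (a point): Blade tip of the file, on the underside (75 mm along +x from the file's origin).
- file_grip (a point): Good grip point on the file's handle: 42 mm from the tail end (x = -33 mm from the origin), 8 mm above the underside, fingers on the 20 mm wide sides.
- file_cradle: The file's own cradle, fixed to the table, aluminium base 280 x 56 x 12 mm, hood at the +x end, sliding jaw at the -x end, saddle between. The label on the hood roof shows a file's outline (wide bar, narrower bar, small tip). Origin at the centre of the base's underside; x along its length from jaw to hood, z up. The file lies in it with its tip towards the hood.
- hood_mouth (a point): Middle of the hood's mouth, on the hood floor, 60 mm along the cradle's x and 30 mm above the table. The fixed hood runs 76 mm on from here, 38 mm wide outside, top 58 mm above the table; the mouth is 26 mm wide and 20 mm high. A sprung rubber pad is hidden inside, 20 to 44 mm behind the mouth (differs each time, not tracked); it yields 1 mm per 3 N, up to 12 mm.
- saddle (a point): Middle of the black saddle's top, at x = -8 mm in the cradle, 30 mm above the table; 8 mm long, its cheeks 30 mm apart and 12 mm higher. Jaw and hood leave no room to lay the 150 mm file in level from above: tuck its tip 14 to 16 mm under the hood first, nose-down by 15 degrees so that the tail passes over the jaw, then lower the handle onto the saddle ahead of the jaw.
- file_cradle_jaw: Jaw of the file's cradle: dark steel upright plate, 12 mm thick, 34 wide, top 56 mm above the table, sliding along the cradle's x. Origin at the foot of its front (+x) face, 14 mm above the table; that face meets the file's tail. Starts 0 to 8 mm ahead of its rearmost place (front face at x = -89 mm), travels 50 mm; about 6 N of friction, stays where left.
- jaw_back (a point): Middle of the jaw's rear face, 45 mm above the table; push here towards the hood with closed fingers. The push felt is the 6 N of friction, plus the clamping force once the file meets the hidden pad. About 6 N of clamping (12 N in all) is snug; the jaw's friction then holds it against the pad.
- remover_cradle: The other cradle, of the same build, empty; its label shows a T-shaped tool with a ball end. Not for the file. Same frame.
- hook_remover: T-handled hook remover lying on the table, 140 mm long with a 60 mm black crossbar, up to 14 mm high. Origin at the middle of its length on the table. Leave alone.
- spool: Blue plastic line spool standing flat, 60 mm across, 32 mm high; origin under its centre. Leave alone.
- jar: Frosted jar with steel cap, 64 mm across, 85 mm high; origin under its centre. Leave alone.
- sinker: Grey cone-shaped sinker, 48 mm across, 36 mm high; origin under its centre. Leave alone.
- screwdriver: Screwdriver with a black handle lying on the table, about 200 mm long; origin under its middle. Leave alone.
- remover_cradle_jaw: The jaw of the other cradle, same build; leave where it is. Origin at the foot of its front face.

How it is judged:
By the outcome, as a careful person would: the job done as asked, in the order asked, and still so for the second after the job is handed in, with the robot touching nothing.
It also fails if it takes over 51 s, if anything falls off the work surface, if the arm or the gripper's body presses on something with over 40 N, if the wrist force passes 120 N, or if a joint passes its speed limit or range.

## Working session

There is one attempt and no reset: what is moved stays moved. The work goes in short steps, Python scripts to look and compute and a tool call to move; the robot and the scene stay as the last step left them, time stands still between calls to the robot, and variables do not carry over. Pictures are saved under pics/ and viewed, at most 10 in all, crops included, and the job is handed in when it is done.

Besides the shell and the picture viewer there is one more tool, called after "Call:" by a JSON object that holds its "method" and its "body". servo_tool: Moves the arm, as the interface text tells. Shift numbers are shares of 300 mm and turn numbers shares of pi rad, none past 1 either way. Its arguments: {"type":"object","properties":{"dp":{"type":"array","items":{"type":"array","items":{"type":"number","minimum":-1,"maximum":1}}},"spin":{"type":"array","items":{"type":"number","minimum":-1,"maximum":1}},"fingers":{"type":"number"}},"required":["dp","spin"]}

```bash
mkdir -p pics; cat > h.py <<'E'
from rig import *
import numpy as np, cv2
def T_wc(cam):
    c=calibration(cam)
    if 'T_tool_cam' in c:
        s=sense(); T=np.eye(4); T[:3,:3]=s['tool_rot']; T[:3,3]=s['tool_pos']; return T@np.array(c['T_tool_cam'])
    R=cv2.Rodrigues(np.array(c['rvec'],float))[0]; T=np.eye(4); T[:3,:3]=R.T; T[:3,3]=-R.T@np.array(c['tvec']).ravel(); return T
def world(cam,p,T=None):
    T=T_wc(cam) if T is None else T
    return T[:3,:3]@np.array(p)+T[:3,3]
def pix2w(cam,u,v,z,T=None):
    T=T_wc(cam) if T is None else T
    d=T[:3,:3]@np.linalg.inv(np.array(calibration(cam)['mtx']))@[u,v,1]; o=T[:3,3]
    return o+d*(z-o[2])/d[2]
def save(cam,n):
    im=read_camera(cam); cv2.imwrite('pics/'+n,im[:,:,::-1]); return im
E
python3 - <<'E'
from h import *
np.set_printoptions(precision=4,suppress=True)
s=sense(); print(s['clock'],s['tool_pos'],s['tool_rot'],s['width'])
a=save('top','top1.png');
T=T_wc('top');print(T)
for n in ['hook_file','file_tip','file_grip','file_cradle','hood_mouth','saddle','file_cradle_jaw','jaw_back','remover_cradle','remover_cradle_jaw','jar','spool','sinker','screwdriver','hook_remover']:
    print(n,[(round(float(d['p']),2),world('top',d['at'],T).round(4)) for d in mark_of('top',n)[:3]])
E
```

```text
0.0 [0.2431 0.5752 0.2304] [[-0.9212  0.3892 -0.0006]
 [ 0.3892  0.9212 -0.0017]
 [-0.     -0.0018 -1.    ]] 0.08544577145696343
[[ 0.0141 -0.9876  0.1563  0.3977]
 [-0.9996 -0.0103  0.025  -0.0901]
 [-0.023  -0.1566 -0.9874  0.969 ]
 [ 0.      0.      0.      1.    ]]
hook_file [(0.71, array([ 0.6092, -0.3942,  0.0015])), (0.65, array([ 0.5445, -0.3487,  0.0011])), (0.53, array([0.6743, 0.3513, 0.0023]))]
file_tip [(0.58, array([ 0.6061, -0.3919,  0.0013]))]
file_grip [(0.9, array([ 0.5221, -0.33  ,  0.0063]))]
file_cradle [(0.65, array([ 0.6315,  0.0433, -0.0018]))]
hood_mouth [(0.94, array([0.6351, 0.1064, 0.0306]))]
saddle [(0.74, array([0.6322, 0.0323, 0.0269]))]
file_cradle_jaw [(0.53, array([ 0.6385, -0.0375,  0.0142]))]
jaw_back [(0.52, array([ 0.6399, -0.0507,  0.0428]))]
remover_cradle []
remover_cradle_jaw [(0.39, array([ 0.4805, -0.0322,  0.0102])), (0.27, array([ 0.5469, -0.3497,  0.    ]))]
jar [(0.93, array([ 0.673 ,  0.3522, -0.    ]))]
spool [(0.79, array([ 0.6854, -0.245 ,  0.0016]))]
sinker [(0.7, array([ 0.3476, -0.2025, -0.0013]))]
screwdriver [(0.75, array([ 0.6082, -0.514 ,  0.0027]))]
hook_remover [(0.53, array([0.5193, 0.3985, 0.0002])), (0.26, array([ 0.6086, -0.515 , -0.0008]))]
```

View pics/top1.png

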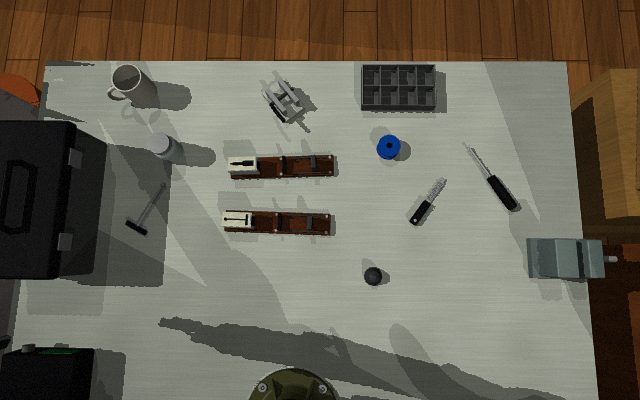

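The picture shows the file at about (428,203), with its handle at lower left. There are two cradles, at rows 165 and 222, with hoods at the left (+y). I'll zoom in to read the labels.

```bash
python3 - <<'E'
from h import *
np.set_printoptions(precision=4,suppress=True)
im=cv2.imread('pics/top1.png')
a=cv2.resize(im[145:245,215:345],None,fx=6,fy=6,interpolation=cv2.INTER_CUBIC)[:600,:780]
b=cv2.resize(im[170:232,400:455],None,fx=6,fy=6,interpolation=cv2.INTER_CUBIC)
a[228:228+0]=0
out=np.zeros((600,780,3),np.uint8); out[:]=a
cv2.imwrite('pics/crop1.png',out)
T=T_wc('top')
m=masks_of('top','hook_file')
for d in m[:3]:
    ys,xs=np.nonzero(d['mask']); print(d['p'],len(xs),xs.mean(),ys.mean(),cv2.minAreaRect(np.c_[xs,ys].astype(np.float32)))
    P=np.array([pix2w('top',x,y,0.006,T)[:2] for x,y in zip(xs,ys)])
    c=P.mean(0);w,V=np.linalg.eigh(np.cov((P-c).T));v=V[:,1];t=(P-c)@v; print(c,v,t.min(),t.max(), c+v*t.min(),c+v*t.max())
for n in ['file_cradle','remover_cradle']:
  for d in masks_of('top',n)[:2]:
    ys,xs=np.nonzero(d['mask']); print(n,d['p'],xs.mean(),ys.mean(),cv2.minAreaRect(np.c_[xs,ys].astype(np.float32)))
E
```

```text
0.53 412 427.2160194174757 201.3252427184466 ((427.61895751953125, 200.58651733398438), (8.602011680603027, 54.6264533996582), 36.02737808227539)
[ 0.5432 -0.3472] [-0.8115  0.5843] -0.07718560033684074 0.07171762181887775 [ 0.6059 -0.3923] [ 0.485  -0.3053]
0.18 2226 280.2367475292004 166.21293800539084 ((280.53546142578125, 166.4780731201172), (22.054893493652344, 105.18927001953125), 89.18154907226562)
[0.6355 0.0477] [-0.031   0.9995] -0.14427426636667084 0.1435132958004847 [ 0.64   -0.0965] [0.6311 0.1911]
file_cradle 0.85 280.1741674167417 166.2209720972097 ((280.521728515625, 166.4776153564453), (22.027029037475586, 105.16510009765625), 89.157470703125)
remover_cradle 0.56 275.9834854411126 222.08474576271186 ((275.41522216796875, 222.34632873535156), (108.85662078857422, 21.901357650756836), 2.070030689239502)
remover_cradle 0.37 280.27800089245875 166.30611334225793 ((280.94110107421875, 166.55313110351562), (22.206483840942383, 106.00312042236328), 89.14490509033203)
```

View pics/crop1.png

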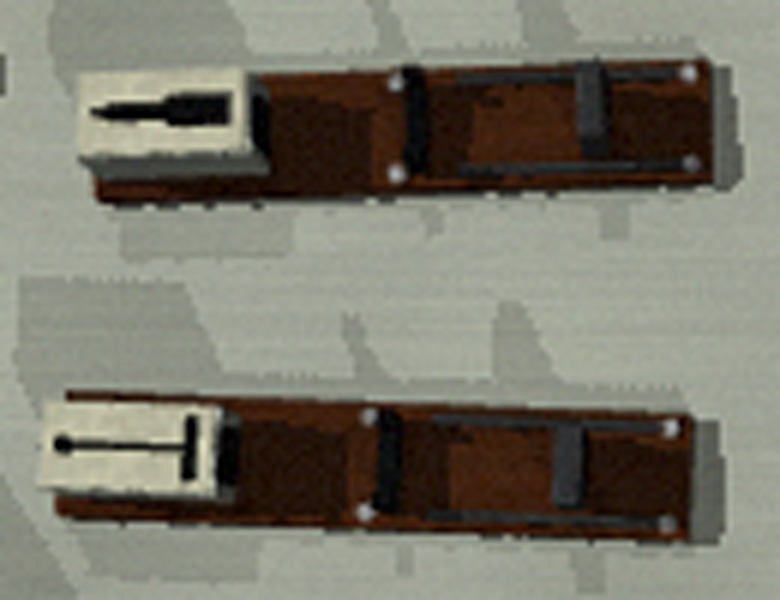

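The upper cradle at world x ≈ 0.633 carries the file outline (crop label at about (165,110)), so it is the target. The lower label shows the T-shaped tool. The tool can only spin, so I'll grip with tool x along the file and pitch the file in the grip against the fixed hood later. First I'll write a row planner.

```bash
cat > plan.py <<'E'
from h import *
def plan(pos,yaw=None,n=None,vmax=.036,smax=6.8,start=None):
    """rows from the present commanded pose to pos (world), yaw of tool x in deg (total turn given by yaw change 'dyaw')"""
    s=sense(); p=np.array(s['tool_pos']) if start is None else np.array(start[:3]); R=np.array(s['tool_rot'])
    y0=np.degrees(np.arctan2(R[1,0],R[0,0])) if start is None else start[3]
    dy=0 if yaw is None else yaw
    d=np.array(pos)-p; n=n or max(1,int(np.ceil(max(np.linalg.norm(d)/vmax,abs(dy)/smax))))
    c=p.copy(); y=y0; calls=[]
    for i in range(n):
        g=p+d*(i+1)/n; a=np.radians(y); M=np.array([[np.cos(a),np.sin(a),0],[np.sin(a),-np.cos(a),0],[0,0,-1]])
        r=np.round(M.T@(g-c)/.3,3); c=c+M@r*.3
        sp=np.round((-(y0+dy*(i+1)/n)+y)/180,4); y-=sp*180
        calls.append((r.tolist(),float(sp)))
    for k in range(0,n,5):
        print('{"dp":',[r for r,_ in calls[k:k+5]],', "spin":',[q for _,q in calls[k:k+5]],'}')
    print('end',c.round(4),round(y,2)); return (*c,y)
E
python3 -c "
from plan import *
e=plan([0.56,0.06,0.30],-120,18)
"
```

```text
{"dp": [[-0.091, -0.065, -0.013], [-0.098, -0.054, -0.012], [-0.104, -0.043, -0.013], [-0.108, -0.03, -0.013], [-0.111, -0.017, -0.013]] , "spin": [0.037, 0.0371, 0.037, 0.037, 0.0371] }
{"dp": [[-0.112, -0.004, -0.012], [-0.111, 0.009, -0.013], [-0.11, 0.021, -0.013], [-0.107, 0.035, -0.013], [-0.102, 0.046, -0.012]] , "spin": [0.037, 0.0371, 0.037, 0.037, 0.0371] }
{"dp": [[-0.096, 0.058, -0.013], [-0.089, 0.069, -0.013], [-0.08, 0.078, -0.012], [-0.07, 0.087, -0.013], [-0.06, 0.095, -0.013]] , "spin": [0.037, 0.037, 0.0371, 0.037, 0.0371] }
{"dp": [[-0.048, 0.101, -0.013], [-0.036, 0.106, -0.012], [-0.024, 0.11, -0.013]] , "spin": [0.037, 0.037, 0.0371] }
end [0.56   0.0599 0.3   ] 37.09
```

Call:
{"method": "servo_tool", "body": {"dp": [[-0.09, -0.065, -0.013], [-0.098, -0.054, -0.013], [-0.104, -0.043, -0.013], [-0.108, -0.03, -0.013], [-0.111, -0.017, -0.013]], "spin": [0.037, 0.037, 0.037, 0.037, 0.037]}}

```text
clock: 1.37
tool_pos: [0.3316, 0.4311, 0.2511]
tool_rot: [[-0.552, 0.834, 0.0], [0.834, 0.552, 0.0], [0.0, 0.0, -1.0]]
ft_force: [0.9, 0.2, -0.1]
width: 0.0855
grasp_force: 0.0
```

Call:
{"method": "servo_tool", "body": {"dp": [[-0.112, -0.004, -0.013], [-0.111, 0.009, -0.013], [-0.11, 0.021, -0.013], [-0.107, 0.035, -0.013], [-0.102, 0.046, -0.013]], "spin": [0.037, 0.037, 0.037, 0.037, 0.037]}}

```text
clock: 1.78
tool_pos: [0.4198, 0.288, 0.2708]
tool_rot: [[-0.003, 1.0, 0.0], [1.0, 0.003, 0.001], [0.001, 0.0, -1.0]]
ft_force: [0.5, 0.4, 0.0]
width: 0.0857
grasp_force: 0.0
```

Call:
{"method": "servo_tool", "body": {"dp": [[-0.096, 0.058, -0.013], [-0.089, 0.069, -0.013], [-0.08, 0.078, -0.013], [-0.07, 0.087, -0.013], [-0.06, 0.095, -0.013]], "spin": [0.037, 0.037, 0.037, 0.037, 0.037]}}

```text
clock: 2.2
tool_pos: [0.5078, 0.1448, 0.2903]
tool_rot: [[0.546, 0.838, 0.001], [0.838, -0.546, 0.0], [0.001, 0.0, -1.0]]
ft_force: [-0.6, 0.8, -0.7]
width: 0.0854
grasp_force: 0.0
```

Call:
{"method": "servo_tool", "body": {"dp": [[-0.048, 0.101, -0.013], [-0.036, 0.106, -0.013], [-0.024, 0.11, -0.013], [0, 0, 0]], "spin": [0.037, 0.037, 0.037, 0]}}

```text
clock: 2.53
tool_pos: [0.5629, 0.0529, 0.3024]
tool_rot: [[0.805, 0.593, 0.003], [0.593, -0.805, -0.004], [-0.0, 0.005, -1.0]]
ft_force: [-1.3, -0.9, 0.3]
width: 0.085
grasp_force: 0.0
```

```bash
python3 - <<'E'
from plan import *
np.set_printoptions(precision=4,suppress=True)
T=T_wc('wrist'); print(T,calibration('wrist')['mtx'])
save('wrist','w1.png')
for n in ['hood_mouth','saddle','file_cradle_jaw','jaw_back','file_cradle']:
    print(n,[(round(float(d['p']),2),world('wrist',d['at'],T).round(4)) for d in mark_of('wrist',n)[:3]])
e=plan([0.519,-0.328,0.20],-73)
E
```

```text
[[ 0.592  -0.7691 -0.2409  0.6244]
 [-0.8059 -0.5627 -0.1839  0.0994]
 [ 0.0059  0.303  -0.953   0.4447]
 [ 0.      0.      0.      1.    ]] [[282.018    0.     318.4593]
 [  0.     282.018  203.0319]
 [  0.       0.       1.    ]]
hood_mouth [(0.76, array([0.6302, 0.1074, 0.0257]))]
saddle [(0.75, array([ 0.5162, -0.3327,  0.0082])), (0.63, array([0.6335, 0.0394, 0.032 ])), (0.33, array([0.6282, 0.1064, 0.0271]))]
file_cradle_jaw [(0.84, array([ 0.633 , -0.0397,  0.0158]))]
jaw_back [(0.65, array([ 0.6428, -0.0485,  0.0446])), (0.53, array([ 0.6062, -0.3955,  0.0014]))]
file_cradle [(0.56, array([0.6345, 0.044 , 0.0001])), (0.46, array([0.6331, 0.0367, 0.0274]))]
{"dp": [[-0.075, 0.079, 0.028], [-0.066, 0.087, 0.028], [-0.056, 0.093, 0.028], [-0.046, 0.099, 0.029], [-0.036, 0.103, 0.028]] , "spin": [0.0338, 0.0338, 0.0338, 0.0338, 0.0338] }
{"dp": [[-0.024, 0.106, 0.028], [-0.013, 0.108, 0.028], [-0.002, 0.109, 0.028], [0.01, 0.108, 0.028], [0.022, 0.107, 0.028]] , "spin": [0.0338, 0.0338, 0.0338, 0.0338, 0.0338] }
{"dp": [[0.033, 0.104, 0.029], [0.043, 0.1, 0.028]] , "spin": [0.0338, 0.0338] }
end [ 0.5189 -0.328   0.1999] -35.62
```

View pics/w1.png

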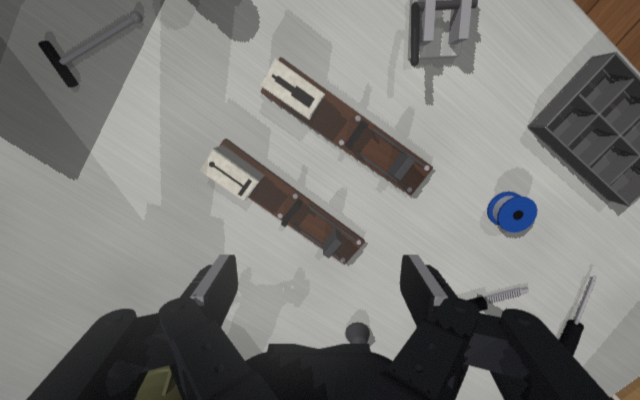

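The view confirms the file cradle runs from about (262,85) at the hood to (433,178) at the jaw. The file's label is on the upper hood, and the file itself is at about (500,297). Moving over to the file.

Call:
{"method": "servo_tool", "body": {"dp": [[-0.075, 0.079, 0.028], [-0.066, 0.087, 0.028], [-0.056, 0.093, 0.028], [-0.046, 0.099, 0.028], [-0.036, 0.103, 0.028]], "spin": [0.034, 0.034, 0.034, 0.034, 0.034]}}

```text
clock: 3.25
tool_pos: [0.5422, -0.1021, 0.2593]
tool_rot: [[0.994, 0.113, 0.0], [0.113, -0.994, 0.001], [0.001, -0.001, -1.0]]
ft_force: [0.4, -0.9, -0.4]
width: 0.0855
grasp_force: 0.0
```

Call:
{"method": "servo_tool", "body": {"dp": [[-0.024, 0.106, 0.028], [-0.013, 0.108, 0.028], [-0.002, 0.109, 0.028], [0.01, 0.108, 0.028], [0.022, 0.107, 0.028]], "spin": [0.034, 0.034, 0.034, 0.034, 0.034]}}

```text
clock: 3.67
tool_pos: [0.5246, -0.2643, 0.2172]
tool_rot: [[0.913, -0.408, 0.001], [-0.408, -0.913, 0.001], [0.0, -0.001, -1.0]]
ft_force: [0.4, 0.3, 0.6]
width: 0.0856
grasp_force: 0.0
```

Call:
{"method": "servo_tool", "body": {"dp": [[0.033, 0.104, 0.028], [0.043, 0.1, 0.028], [0, 0, 0], [0, 0, 0]], "spin": [0.034, 0.034, 0, 0], "fingers": 0.6}}

```text
clock: 4.0
tool_pos: [0.5161, -0.3301, 0.2]
tool_rot: [[0.806, -0.592, -0.001], [-0.592, -0.806, 0.0], [-0.001, 0.001, -1.0]]
ft_force: [0.2, 0.2, 0.1]
width: 0.0514
grasp_force: 0.0
```

```bash
cat > seefile.py <<'E'
from plan import *
np.set_printoptions(precision=4,suppress=True)
T=T_wc('wrist')
import sys
save('wrist',sys.argv[1])
for n in ['hook_file','file_tip','file_grip']:
    print(n,[(round(float(d['p']),2),world('wrist',d['at'],T).round(4)) for d in mark_of('wrist',n)[:3]])
for d in masks_of('wrist','hook_file')[:2]:
    ys,xs=np.nonzero(d['mask']); P=np.array([pix2w('wrist',x,y,0.01,T)[:2] for x,y in zip(xs,ys)])
    c=P.mean(0);w,V=np.linalg.eigh(np.cov((P-c).T));v=V[:,1]*np.sign(V[0,1]);t=(P-c)@v; print(d['p'],c,np.degrees(np.arctan2(v[1],v[0])), c+v*t.min(),c+v*t.max())
E
python3 seefile.py w2.png; python3 -c "
from h import *
s=sense();print(s['tool_pos'],s['tool_rot'],s['width'],s['q'])"
```

```text
hook_file [(0.55, array([ 0.5485, -0.3464, -0.0005]))]
file_tip [(0.7, array([ 0.6063, -0.3946,  0.    ])), (0.3, array([ 0.5169, -0.3274,  0.0094]))]
file_grip [(0.95, array([ 0.5165, -0.3298,  0.0074]))]
0.93 [ 0.5392 -0.3439] -35.88538423224427 [ 0.4816 -0.3021] [ 0.6047 -0.3912]
[ 0.51782291 -0.32752977  0.20102331] [[ 8.08717179e-01 -5.88196984e-01  9.12820113e-04]
 [-5.88197642e-01 -8.08716779e-01  8.40412770e-04]
 [ 2.43884685e-04 -1.21657488e-03 -9.99999230e-01]] 0.05144136202363678 [ 0.10817808  0.59843733  0.71431419  1.58829497 -0.42490145  1.11528911
 -1.27338139]
```

View pics/w2.png

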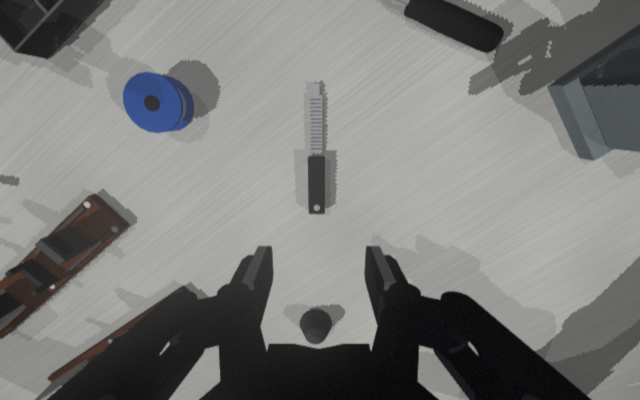

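The file sits centred between the fingers, with the handle at (317,185) and the tip at (316,85), aligned with tool x. Descending.

Call:
{"method": "servo_tool", "body": {"dp": [[0, 0, 0.12], [0, 0, 0.13], [0, 0, 0.13], [0, 0, 0.11], [0, 0, 0.07]], "spin": [0, 0, 0, 0, 0]}}

```text
clock: 4.67
tool_pos: [0.5165, -0.3267, 0.0297]
tool_rot: [[0.808, -0.589, -0.002], [-0.589, -0.808, 0.003], [-0.003, -0.001, -1.0]]
ft_force: [0.2, 0.9, 0.8]
width: 0.0513
grasp_force: 0.0
```

Call:
{"method": "servo_tool", "body": {"dp": [[0, 0, 0.05], [0, 0, 0.03], [0, 0, 0.013], [0, 0, 0]], "spin": [0, 0, 0, 0]}}

```text
clock: 5.0
tool_pos: [0.5172, -0.3287, 0.0047]
tool_rot: [[0.807, -0.59, -0.0], [-0.59, -0.807, 0.0], [-0.0, -0.0, -1.0]]
ft_force: [0.6, 0.2, -0.3]
width: 0.0514
grasp_force: 0.0
```

Call:
{"method": "servo_tool", "body": {"dp": [[0, 0, 0], [0, 0, 0], [0, 0, 0], [0, 0, 0], [0, 0, 0]], "spin": [0, 0, 0, 0, 0], "fingers": 0}}

```text
clock: 5.42
tool_pos: [0.5177, -0.3298, 0.0063]
tool_rot: [[0.807, -0.591, 0.002], [-0.591, -0.807, -0.001], [0.002, -0.001, -1.0]]
ft_force: [-0.5, 0.9, 6.0]
width: 0.0179
grasp_force: 59.4
```

Gripped: 59 N with the width at the handle. I'll lift, then carry it beside the cradle at the cradle's yaw and look again.

```bash
python3 -c "
from plan import *
e=plan([0.545,0.05,0.25],127.8,21,start=(0.5172,-0.3287,0.10,-36.1))
"
```

```text
{"dp": [[-0.032, -0.051, -0.024], [-0.026, -0.054, -0.024], [-0.02, -0.057, -0.023], [-0.015, -0.059, -0.024], [-0.008, -0.059, -0.024]] , "spin": [-0.0338, -0.0338, -0.0338, -0.0338, -0.0338] }
{"dp": [[-0.001, -0.061, -0.024], [0.005, -0.06, -0.024], [0.011, -0.059, -0.023], [0.017, -0.058, -0.024], [0.024, -0.055, -0.024]] , "spin": [-0.0339, -0.0338, -0.0338, -0.0338, -0.0338] }
{"dp": [[0.029, -0.053, -0.024], [0.035, -0.049, -0.024], [0.039, -0.046, -0.024], [0.044, -0.041, -0.023], [0.049, -0.036, -0.024]] , "spin": [-0.0338, -0.0338, -0.0338, -0.0338, -0.0338] }
{"dp": [[0.052, -0.03, -0.024], [0.054, -0.025, -0.024], [0.058, -0.02, -0.024], [0.058, -0.012, -0.023], [0.06, -0.007, -0.024]] , "spin": [-0.0339, -0.0338, -0.0338, -0.0338, -0.0338] }
{"dp": [[0.061, -0.0, -0.024]] , "spin": [-0.0338] }
end [0.545  0.0501 0.25  ] 91.7
```

Call:
{"method": "servo_tool", "body": {"dp": [[0, 0, -0.06], [0, 0, -0.13], [0, 0, -0.13], [0, 0, 0]], "spin": [0, 0, 0, 0]}}

```text
clock: 5.75
tool_pos: [0.5193, -0.3327, 0.1085]
tool_rot: [[0.806, -0.592, 0.009], [-0.592, -0.806, -0.007], [0.011, 0.0, -1.0]]
ft_force: [1.1, -1.6, -0.0]
width: 0.0182
grasp_force: 58.8
```

Call:
{"method": "servo_tool", "body": {"dp": [[-0.032, -0.051, -0.024], [-0.026, -0.054, -0.024], [-0.02, -0.057, -0.023], [-0.015, -0.059, -0.024], [-0.008, -0.059, -0.024]], "spin": [-0.034, -0.034, -0.034, -0.034, -0.034]}}

```text
clock: 6.17
tool_pos: [0.5234, -0.2385, 0.1373]
tool_rot: [[0.996, -0.093, 0.001], [-0.093, -0.996, -0.0], [0.001, 0.0, -1.0]]
ft_force: [0.5, -0.3, -0.8]
width: 0.0179
grasp_force: 58.7
```

Call:
{"method": "servo_tool", "body": {"dp": [[-0.001, -0.061, -0.024], [0.005, -0.06, -0.024], [0.011, -0.059, -0.023], [0.017, -0.058, -0.024], [0.024, -0.055, -0.024]], "spin": [-0.034, -0.034, -0.034, -0.034, -0.034]}}

```text
clock: 6.58
tool_pos: [0.53, -0.1483, 0.173]
tool_rot: [[0.904, 0.427, 0.001], [0.427, -0.904, -0.0], [0.001, 0.001, -1.0]]
ft_force: [-0.1, -0.1, -1.2]
width: 0.0186
grasp_force: 58.8
```

Call:
{"method": "servo_tool", "body": {"dp": [[0.029, -0.053, -0.024], [0.035, -0.049, -0.024], [0.039, -0.046, -0.024], [0.044, -0.041, -0.023], [0.049, -0.036, -0.024]], "spin": [-0.034, -0.034, -0.034, -0.034, -0.034]}}

```text
clock: 7.0
tool_pos: [0.536, -0.058, 0.2087]
tool_rot: [[0.561, 0.828, 0.001], [0.828, -0.561, -0.0], [0.0, 0.001, -1.0]]
ft_force: [-0.1, -0.2, -0.5]
width: 0.0181
grasp_force: 58.8
```

Call:
{"method": "servo_tool", "body": {"dp": [[0.052, -0.03, -0.024], [0.054, -0.025, -0.024], [0.058, -0.02, -0.024], [0.058, -0.012, -0.023], [0.06, -0.007, -0.024]], "spin": [-0.034, -0.034, -0.034, -0.034, -0.034]}}

```text
clock: 7.42
tool_pos: [0.5419, 0.0319, 0.2444]
tool_rot: [[0.062, 0.998, 0.001], [0.998, -0.062, -0.0], [-0.0, 0.001, -1.0]]
ft_force: [0.4, -0.9, -1.0]
width: 0.018
grasp_force: 58.8
```

Call:
{"method": "servo_tool", "body": {"dp": [[0.061, 0, -0.024], [0, 0, 0], [0, 0, 0]], "spin": [-0.03, 0, 0]}}

```text
clock: 7.67
tool_pos: [0.5434, 0.0504, 0.2514]
tool_rot: [[-0.029, 1.0, 0.001], [1.0, 0.029, 0.0], [0.0, 0.001, -1.0]]
ft_force: [0.5, -0.1, -0.5]
width: 0.0181
grasp_force: 58.8
```

```bash
cat > seecr.py <<'E'
from plan import *
import sys
np.set_printoptions(precision=4,suppress=True)
Ts=[T_wc('wrist') for _ in range(3)]
T=Ts[0]
save('wrist',sys.argv[1])
for n in ['hood_mouth','saddle','file_cradle_jaw','jaw_back','file_cradle','file_tip','file_grip','hook_file']:
    print(n,[(round(float(d['p']),2),world('wrist',d['at'],T).round(4)) for d in mark_of('wrist',n)[:2]])
s=sense();print(s['clock'],s['tool_pos'],s['tool_rot'][:,0],s['q'])
E
python3 seecr.py w3.png
```

```text
hood_mouth [(0.68, array([0.6311, 0.1044, 0.0279]))]
saddle [(0.63, array([0.6328, 0.0368, 0.03  ]))]
file_cradle_jaw [(0.91, array([ 0.6377, -0.0406,  0.0154]))]
jaw_back [(0.86, array([ 0.6409, -0.0506,  0.046 ]))]
file_cradle [(0.75, array([0.6323, 0.0451, 0.001 ]))]
file_tip []
file_grip [(0.74, array([0.5421, 0.0512, 0.2557]))]
hook_file [(0.65, array([0.5451, 0.0836, 0.2474]))]
8.1167 [0.5433 0.0491 0.2507] [-0.0265  0.9996 -0.0002] [-0.2072  0.3649  0.1038  1.6829 -0.0414  1.0962 -0.0648]
```

View pics/w3.png

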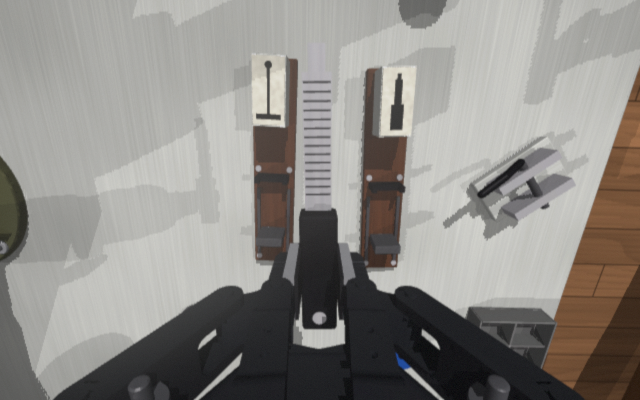

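The file is held level, with the tip at (316,45) and the tail at (320,327). The file cradle is at columns 363–416, with roof corners near (376,66), (416,67), (412,136) and (373,137). I'll refine the cradle pose from these.

```bash
python3 - <<'E'
from h import *
np.set_printoptions(precision=4,suppress=True)
im=cv2.imread('pics/w3.png')
hsv=cv2.cvtColor(im,cv2.COLOR_BGR2HSV)
roi=np.zeros(im.shape[:2],np.uint8); roi[50:150,355:430]=1
# roof: creamy (slightly saturated yellow & bright)
m=((im[:,:,2].astype(int)-im[:,:,0]>14)&(im[:,:,2]>170)&(roi>0)).astype(np.uint8)
m=cv2.morphologyEx(m,cv2.MORPH_CLOSE,np.ones((9,9)))
c=max(cv2.findContours(m,cv2.RETR_EXTERNAL,cv2.CHAIN_APPROX_NONE)[0],key=cv2.contourArea)
r=cv2.boxPoints(cv2.minAreaRect(c)); print(cv2.contourArea(c),r)
T=T_wc('wrist'); W=np.array([pix2w('wrist',u,v,.058,T) for u,v in r]); print(W[:,:2]); print('roof ctr',W.mean(0))
# base brown pixels outline
b=((im[:,:,2].astype(int)-im[:,:,0]>25)&(im[:,:,2]<150)).astype(np.uint8); b[:, :355]=0;b[:,425:]=0;b[:50]=0;b[280:]=0
c=max(cv2.findContours(cv2.morphologyEx(b,cv2.MORPH_CLOSE,np.ones((9,9))),cv2.RETR_EXTERNAL,cv2.CHAIN_APPROX_NONE)[0],key=cv2.contourArea)
r=cv2.boundingRect(c); print('base',r,[pix2w('wrist',u,v,.012,T)[:2] for u,v in [(r[0]+r[2]/2,r[1]+r[3])]])
# right and left base edge by rows
for v in (150,165,205,225,255):
    xs=np.nonzero(b[v])[0]; print(v,xs.min(),xs.max(),pix2w('wrist',xs.min(),v,.012,T)[:2],pix2w('wrist',xs.max()+1,v,.012,T)[:2])
cv2.imwrite('pics/crop2.png',cv2.resize(im[50:280,350:430],None,fx=2.5,fy=2.5))
E
```

```text
2037.5 [[379.6754 134.8295]
 [383.2085  65.9338]
 [415.4826  67.5889]
 [411.9495 136.4846]]
[[0.6122 0.1045]
 [0.6094 0.1769]
 [0.6445 0.1762]
 [0.6498 0.1035]]
roof ctr [0.629  0.1403 0.058 ]
base (361, 137, 46, 130) [array([ 0.6467, -0.0949])]
150 397 405 [0.6471 0.0823] [0.6591 0.0826]
165 392 404 [0.6425 0.0619] [0.6602 0.0624]
205 370 400 [0.6173 0.0041] [0.6613 0.0052]
225 362 399 [ 0.6081 -0.0268] [ 0.6634 -0.0254]
255 362 396 [ 0.6116 -0.0754] [ 0.6644 -0.074 ]
```

```bash
python3 - <<'E'
from plan import *
np.set_printoptions(precision=4,suppress=True)
T=T_wc('wrist'); print(pix2w('wrist',320,327,.261,T), pix2w('wrist',316,45,.251,T))
e=plan([0.6272,0.2137,0.15],0.3,6,start=(0.544,0.05,0.25,91.6))
e=plan([0.6272,0.2137,0.072],0,4,start=e)
E
```

```text
[0.5445 0.0102 0.261 ] [0.5388 0.1557 0.251 ]
{"dp": [[0.09, 0.049, 0.056], [0.089, 0.049, 0.055], [0.09, 0.048, 0.056], [0.089, 0.049, 0.055], [0.09, 0.05, 0.056]] , "spin": [-0.0003, -0.0003, -0.0002, -0.0003, -0.0003] }
{"dp": [[0.089, 0.049, 0.055]] , "spin": [-0.0003] }
end [0.6273 0.2137 0.1501] 91.91
{"dp": [[0.0, -0.0, 0.065], [0.0, -0.0, 0.065], [0.0, -0.0, 0.065], [0.0, -0.0, 0.065]] , "spin": [0.0, 0.0, 0.0, 0.0] }
end [0.6273 0.2137 0.0721] 91.91
```

Call:
{"method": "servo_tool", "body": {"dp": [[0.09, 0.049, 0.056], [0.09, 0.049, 0.055], [0.09, 0.049, 0.056], [0.09, 0.049, 0.055], [0.09, 0.049, 0.056]], "spin": [0, 0, 0, 0, 0]}}

```text
clock: 8.53
tool_pos: [0.6137, 0.1876, 0.1666]
tool_rot: [[-0.027, 1.0, 0.0], [1.0, 0.027, 0.0], [0.0, 0.0, -1.0]]
ft_force: [0.4, -0.6, -0.2]
width: 0.0184
grasp_force: 58.8
```

Call:
{"method": "servo_tool", "body": {"dp": [[0.09, 0.049, 0.055], [0, 0, 0.065], [0, 0, 0.065], [0, 0, 0.065], [0, 0, 0.06]], "spin": [0, 0, 0, 0, 0]}}

```text
clock: 8.95
tool_pos: [0.6268, 0.2139, 0.0728]
tool_rot: [[-0.028, 1.0, -0.001], [1.0, 0.028, -0.001], [-0.001, -0.001, -1.0]]
ft_force: [0.4, 0.2, -0.8]
width: 0.0184
grasp_force: 58.8
```

Call:
{"method": "servo_tool", "body": {"dp": [[0, 0, 0.01], [0, 0, 0.01], [0, 0, 0], [0, 0, 0]], "spin": [0, 0, 0, 0]}}

```text
clock: 9.28
tool_pos: [0.6277, 0.214, 0.0695]
tool_rot: [[-0.027, 1.0, 0.002], [1.0, 0.027, 0.001], [0.001, 0.002, -1.0]]
ft_force: [0.3, -0.0, -0.6]
width: 0.0181
grasp_force: 58.8
```

Call:
{"method": "servo_tool", "body": {"dp": [[0, 0, 0.01], [0, 0, 0.01], [0, 0, 0]], "spin": [0, 0, 0]}}

```text
clock: 9.53
tool_pos: [0.627, 0.2139, 0.0624]
tool_rot: [[-0.027, 1.0, 0.0], [1.0, 0.027, 0.0], [0.0, 0.0, -1.0]]
ft_force: [-1.1, -0.6, -1.0]
width: 0.0179
grasp_force: 58.8
```

Call:
{"method": "servo_tool", "body": {"dp": [[0, 0, 0.007], [0, 0, 0]], "spin": [0, 0]}}

```text
clock: 9.7
tool_pos: [0.6272, 0.2141, 0.0608]
tool_rot: [[-0.028, 1.0, 0.001], [1.0, 0.028, 0.0], [0.0, 0.001, -1.0]]
ft_force: [-0.8, -0.6, 5.5]
width: 0.0179
grasp_force: 59.5
```

Call:
{"method": "servo_tool", "body": {"dp": [[0, 0, 0.007], [0, 0, 0]], "spin": [0, 0]}}

```text
clock: 9.87
tool_pos: [0.6276, 0.2146, 0.0596]
tool_rot: [[-0.028, 1.0, 0.002], [1.0, 0.028, 0.001], [0.001, 0.002, -1.0]]
ft_force: [-2.1, -0.0, 9.8]
width: 0.018
grasp_force: 60.4
```

Call:
{"method": "servo_tool", "body": {"dp": [[0, 0, 0.007], [0, 0, 0]], "spin": [0, 0]}}

```text
clock: 10.03
tool_pos: [0.628, 0.2152, 0.0581]
tool_rot: [[-0.028, 1.0, 0.003], [1.0, 0.028, 0.002], [0.002, 0.003, -1.0]]
ft_force: [-2.1, 1.6, 13.0]
width: 0.018
grasp_force: 61.2
```

Call:
{"method": "servo_tool", "body": {"dp": [[0, 0, 0.007], [0, 0, 0]], "spin": [0, 0]}}

```text
clock: 10.2
tool_pos: [0.6282, 0.2159, 0.0562]
tool_rot: [[-0.029, 1.0, 0.004], [1.0, 0.029, 0.003], [0.003, 0.004, -1.0]]
ft_force: [-1.6, 3.5, 12.5]
width: 0.018
grasp_force: 61.8
```

Call:
{"method": "servo_tool", "body": {"dp": [[0, 0, 0.007], [0, 0, 0]], "spin": [0, 0]}}

```text
clock: 10.37
tool_pos: [0.628, 0.2167, 0.0542]
tool_rot: [[-0.029, 1.0, 0.004], [1.0, 0.029, 0.004], [0.004, 0.004, -1.0]]
ft_force: [-1.8, 5.0, 13.8]
width: 0.0181
grasp_force: 62.6
```

Call:
{"method": "servo_tool", "body": {"dp": [[-0.003, 0, 0.01], [0, 0, 0]], "spin": [0, 0]}}

```text
clock: 10.53
tool_pos: [0.6281, 0.2173, 0.0514]
tool_rot: [[-0.03, 1.0, 0.004], [1.0, 0.03, 0.006], [0.006, 0.004, -1.0]]
ft_force: [-3.3, 7.4, 13.2]
width: 0.0182
grasp_force: 63.9
```

Call:
{"method": "servo_tool", "body": {"dp": [[-0.003, 0, 0.01], [0, 0, 0]], "spin": [0, 0]}}

```text
clock: 10.7
tool_pos: [0.6282, 0.2175, 0.0485]
tool_rot: [[-0.031, 1.0, 0.005], [1.0, 0.031, 0.007], [0.007, 0.005, -1.0]]
ft_force: [-2.3, 9.2, 13.2]
width: 0.0181
grasp_force: 65.3
```

Call:
{"method": "servo_tool", "body": {"dp": [[0, 0, -0.05], [0, 0, -0.12], [0, 0, -0.1], [0, 0, 0], [0, 0, 0]], "spin": [0, 0, 0, 0, 0]}}

```text
clock: 11.12
tool_pos: [0.6283, 0.2125, 0.1291]
tool_rot: [[-0.027, 1.0, 0.004], [1.0, 0.027, 0.001], [0.001, 0.004, -1.0]]
ft_force: [-1.0, -0.2, -1.9]
width: 0.0178
grasp_force: 63.5
```

```bash
cat > pitch.py <<'E'
from plan import *
import sys
np.set_printoptions(precision=4,suppress=True)
T=T_wc('wrist'); save('wrist',sys.argv[1])
for n in ['file_tip','file_grip','hook_file']:
    print(n,[(round(float(d['p']),2),world('wrist',d['at'],T).round(4)) for d in mark_of('wrist',n)[:1]])
s=sense();print(s['clock'],s['tool_pos'],s['tool_rot'][:,0])
T=T_wc('scene'); im=save('scene','s'+sys.argv[1])
for n in ['file_tip','file_grip','hook_file']:
    print('scene',n,[(round(float(d['p']),2),world('scene',d['at'],T).round(4)) for d in mark_of('scene',n)[:1]])
K=np.array(calibration('scene')['mtx']); p=np.linalg.inv(T)@[*s['tool_pos'],1]; u,v=(K@p[:3])[:2]/p[2]; print(u,v,T[:3,3])
u=int(np.clip(u,100,540));v=int(np.clip(v,75,325))
cv2.imwrite('pics/sc'+sys.argv[1],cv2.resize(im[v-75:v+75,u-100:u+100,::-1],None,fx=4,fy=4,interpolation=cv2.INTER_CUBIC))
E
python3 pitch.py w4.png
```

```text
file_tip [(0.68, array([0.6244, 0.3066, 0.0966]))]
file_grip [(0.92, array([0.6245, 0.2098, 0.1353]))]
hook_file [(0.64, array([0.6305, 0.2396, 0.1173]))]
11.3167 [0.6261 0.2118 0.1254] [-0.0275  0.9996 -0.0008]
scene file_tip [(0.57, array([0.6211, 0.3144, 0.0931]))]
scene file_grip [(0.42, array([0.6325, 0.2076, 0.1314]))]
scene hook_file []
396.4418612943664 162.16569515230583 [ 1.435  -0.8414  0.8893]
```

View pics/scw4.png

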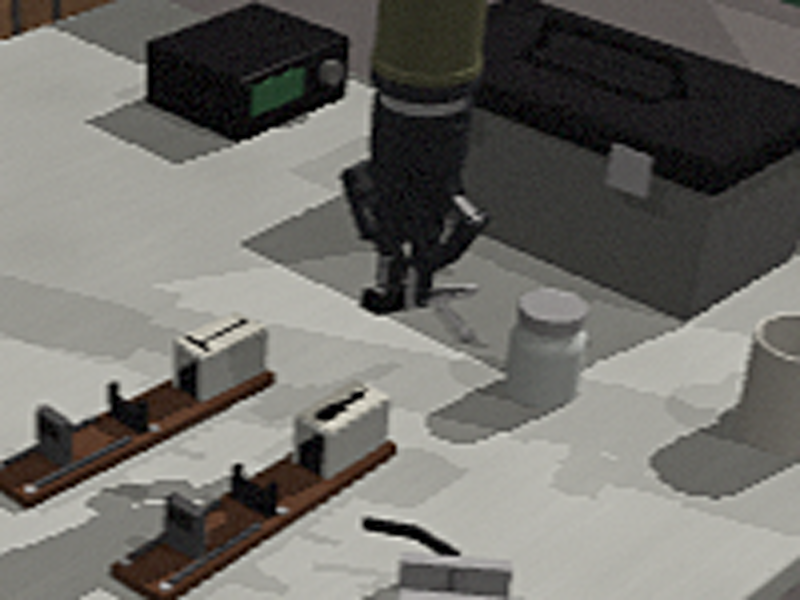

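The file is now nose-down: the marks give 108·sinθ ≈ 30 mm, so θ ≈ 16.5°. In the crop, the file's tail is at about (385,300), clear of the jar and hood. Next I'll move it behind the mouth, above the cradle.

```bash
python3 - <<'E'
from plan import *
e=plan([0.6348,-0.0172,0.13],0.3,7,start=(0.627,0.2120,0.1275,91.6))
e=plan([0.6348,-0.0172,0.075],0,4,start=e)
E
```

```text
{"dp": [[-0.109, 0.001, -0.001], [-0.109, 0.0, -0.001], [-0.11, 0.001, -0.002], [-0.109, 0.0, -0.001], [-0.109, 0.001, -0.001]] , "spin": [-0.0002, -0.0003, -0.0002, -0.0003, -0.0002] }
{"dp": [[-0.109, -0.0, -0.001], [-0.109, -0.0, -0.001]] , "spin": [-0.0002, -0.0003] }
end [ 0.6348 -0.0171  0.1299] 91.91
{"dp": [[-0.0, -0.0, 0.046], [-0.0, -0.0, 0.045], [-0.0, -0.0, 0.046], [-0.0, -0.0, 0.046]] , "spin": [0.0, 0.0, 0.0, 0.0] }
end [ 0.6348 -0.0171  0.075 ] 91.91
```

Call:
{"method": "servo_tool", "body": {"dp": [[-0.109, 0, -0.001], [-0.109, 0, -0.001], [-0.109, 0.001, -0.001], [-0.109, 0, -0.001], [-0.109, 0, -0.001]], "spin": [-0.001, -0.001, 0, 0, 0]}}

```text
clock: 11.93
tool_pos: [0.6323, 0.0472, 0.128]
tool_rot: [[-0.034, 0.999, -0.0], [0.999, 0.034, -0.0], [-0.0, -0.0, -1.0]]
ft_force: [1.1, 0.4, -0.8]
width: 0.0181
grasp_force: 63.5
```

Call:
{"method": "servo_tool", "body": {"dp": [[-0.109, 0, -0.001], [-0.109, 0, -0.001], [0, 0, 0], [0, 0, 0]], "spin": [0, 0, 0, 0]}}

```text
clock: 12.27
tool_pos: [0.6346, -0.0203, 0.1287]
tool_rot: [[-0.029, 1.0, -0.0], [1.0, 0.029, -0.002], [-0.001, -0.0, -1.0]]
ft_force: [-0.4, 1.2, -0.7]
width: 0.018
grasp_force: 63.5
```

```bash
python3 seecr.py w5.png; python3 -c "
from h import *
for i in range(4):
    read_camera('top'); s=sense(); print(s['tool_pos'].round(4) if hasattr(s['tool_pos'],'round') else s['tool_pos'])"
```

```text
hood_mouth [(0.87, array([0.6323, 0.1052, 0.0278]))]
saddle [(0.64, array([0.6321, 0.0363, 0.0299]))]
file_cradle_jaw []
jaw_back []
file_cradle [(0.64, array([ 0.6338,  0.0458, -0.0014])), (0.53, array([ 0.4768, -0.0282,  0.0135]))]
file_tip [(0.77, array([0.6329, 0.076 , 0.0992]))]
file_grip [(0.65, array([ 0.6332, -0.0254,  0.1337]))]
hook_file [(0.85, array([0.6359, 0.0069, 0.116 ])), (0.42, array([ 0.6317, -0.0246,  0.1327]))]
12.7167 [ 0.6348 -0.0158  0.129 ] [-0.035   0.9994  0.0001] [-0.0504  0.6088  0.0615  1.6113 -0.0442  0.9229  0.0617]
[ 0.6348 -0.016   0.129 ]
[ 0.6348 -0.0163  0.129 ]
[ 0.6348 -0.0164  0.129 ]
[ 0.6348 -0.0165  0.129 ]
```

View pics/w5.png

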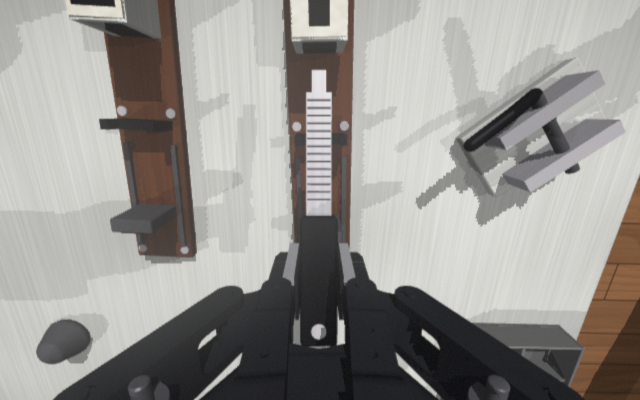

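In this view the tip is at (319,70), the hood mouth is centred at about (320,40) and the saddle posts are at (297,127) and (344,127), so the sideways alignment is within about 1.5 mm. I'll check the tip offset from pixels.

```bash
python3 - <<'E'
from h import *
T=T_wc('wrist'); s=sense(); print(s['tool_pos'])
for z in (.09,.095,.1): print(z,pix2w('wrist',319,70,z,T))
print('roof front edge',pix2w('wrist',320,39,.058,T),'mouth floor',pix2w('wrist',320,53,.030,T),pix2w('wrist',320,53,.012,T),'posts',pix2w('wrist',320.5,127,.04,T))
E
```

```text
[ 0.63476863 -0.01652112  0.12903051]
0.09 [0.63111578 0.08506007 0.09      ]
0.095 [0.63112384 0.08439574 0.095     ]
0.1 [0.63113189 0.08373142 0.1       ]
roof front edge [0.6310965  0.10826927 0.058     ] mouth floor [0.6313861  0.10496299 0.03      ] [0.63138448 0.10824433 0.012     ] posts [0.63361099 0.05052973 0.04      ]
```

Call:
{"method": "servo_tool", "body": {"dp": [[0, 0.003, 0.06], [0, 0, 0.06], [0, 0, 0.06], [0, 0, 0.01], [0, 0, 0]], "spin": [0, 0, 0, 0, 0]}}

```text
clock: 13.33
tool_pos: [0.6348, -0.0166, 0.0709]
tool_rot: [[-0.034, 0.999, -0.003], [0.999, 0.034, -0.0], [0.0, -0.003, -1.0]]
ft_force: [0.2, -0.4, -1.1]
width: 0.0181
grasp_force: 63.5
```

Call:
{"method": "servo_tool", "body": {"dp": [[0, 0, 0.013], [0.03, 0, 0], [0.03, 0, 0], [0, 0, 0]], "spin": [0, 0, 0, 0]}}

```text
clock: 13.67
tool_pos: [0.6355, 0.0052, 0.0689]
tool_rot: [[-0.037, 0.999, 0.001], [0.999, 0.037, 0.002], [0.002, 0.001, -1.0]]
ft_force: [-0.3, 1.2, -0.2]
width: 0.0181
grasp_force: 63.5
```

Call:
{"method": "servo_tool", "body": {"dp": [[0.02, 0, 0], [0.02, 0, 0], [0.018, 0, 0], [0, 0, 0], [0, 0, 0]], "spin": [0, 0, 0, 0, 0]}}

```text
clock: 14.08
tool_pos: [0.6345, 0.0193, 0.0681]
tool_rot: [[-0.035, 0.999, 0.0], [0.999, 0.035, 0.0], [0.0, 0.0, -1.0]]
ft_force: [1.0, 0.1, -0.8]
width: 0.0183
grasp_force: 63.5
```

```bash
python3 pitch.py w6.png; python3 - <<'E'
import cv2,numpy as np
a=cv2.imread('pics/scw6.png')[:,:]; b=cv2.imread('pics/w6.png')
im=cv2.imread('pics/sw6.png')
cv2.imwrite('pics/c6.png',np.hstack([cv2.resize(a,(480,360)),b[0:360,170:470]]))
E
```

```text
file_tip []
file_grip [(0.91, array([0.6309, 0.0156, 0.0735]))]
hook_file [(0.67, array([0.6358, 0.0452, 0.0559]))]
14.2833 [0.6344 0.0182 0.068 ] [-0.033   0.9995 -0.0004]
scene file_tip [(0.48, array([0.6272, 0.1212, 0.0368]))]
scene file_grip [(0.43, array([0.636 , 0.0114, 0.0751]))]
scene hook_file [(0.52, array([0.632 , 0.0497, 0.0556]))]
355.522305682415 201.37679295078465 [ 1.435  -0.8414  0.8893]
```

View pics/c6.png

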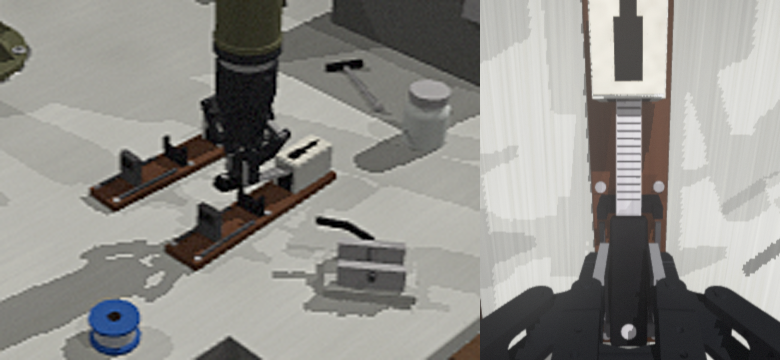

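The tip is tucked under the hood, with the blade centred in the mouth (crop column 628, hood centre 629). Now I'll lower the handle along the arc and watch the force.

Call:
{"method": "servo_tool", "body": {"dp": [[0, 0, 0.013], [-0.002, 0, 0.012], [-0.004, 0, 0.012], [0, 0, 0]], "spin": [0, 0, 0, 0]}}

```text
clock: 14.82
tool_pos: [0.6351, 0.0168, 0.0568]
tool_rot: [[-0.033, 0.999, 0.001], [0.999, 0.033, 0.0], [0.0, 0.001, -1.0]]
ft_force: [0.7, 0.0, 4.3]
width: 0.0179
grasp_force: 64.2
```

Call:
{"method": "servo_tool", "body": {"dp": [[-0.004, 0, 0.012], [-0.004, 0, 0.012], [0, 0, 0]], "spin": [0, 0, 0]}}

```text
clock: 15.07
tool_pos: [0.6353, 0.0148, 0.0497]
tool_rot: [[-0.033, 0.999, 0.001], [0.999, 0.033, 0.001], [0.001, 0.001, -1.0]]
ft_force: [2.1, 1.0, 4.5]
width: 0.018
grasp_force: 64.6
```

Call:
{"method": "servo_tool", "body": {"dp": [[-0.003, 0, 0.012], [-0.003, 0, 0.012], [0, 0, 0]], "spin": [0, 0, 0]}}

```text
clock: 15.32
tool_pos: [0.6351, 0.0131, 0.0424]
tool_rot: [[-0.033, 0.999, 0.001], [0.999, 0.033, 0.001], [0.001, 0.001, -1.0]]
ft_force: [2.1, 1.4, 5.1]
width: 0.0178
grasp_force: 64.9
```

Call:
{"method": "servo_tool", "body": {"dp": [[-0.002, 0, 0.01], [0, 0, 0]], "spin": [0, 0]}}

```text
clock: 15.48
tool_pos: [0.6349, 0.0123, 0.0394]
tool_rot: [[-0.034, 0.999, 0.0], [0.999, 0.034, 0.0], [0.0, 0.0, -1.0]]
ft_force: [1.4, -0.2, 3.9]
width: 0.0182
grasp_force: 64.8
```

Call:
{"method": "servo_tool", "body": {"dp": [[-0.001, 0, 0.007], [0, 0, 0]], "spin": [0, 0]}}

```text
clock: 15.65
tool_pos: [0.6349, 0.0118, 0.0374]
tool_rot: [[-0.033, 0.999, 0.0], [0.999, 0.033, 0.0], [0.0, 0.0, -1.0]]
ft_force: [2.5, 0.3, 3.9]
width: 0.0183
grasp_force: 64.9
```

Call:
{"method": "servo_tool", "body": {"dp": [[0, 0, 0.005], [0, 0, 0]], "spin": [0, 0]}}

```text
clock: 15.82
tool_pos: [0.6347, 0.0117, 0.0359]
tool_rot: [[-0.034, 0.999, -0.0], [0.999, 0.034, -0.0], [-0.0, -0.0, -1.0]]
ft_force: [2.6, 1.9, 2.8]
width: 0.0183
grasp_force: 64.9
```

Call:
{"method": "servo_tool", "body": {"dp": [[0, 0, 0.005], [0, 0, 0]], "spin": [0, 0]}}

```text
clock: 15.98
tool_pos: [0.6345, 0.0113, 0.0343]
tool_rot: [[-0.033, 0.999, -0.0], [0.999, 0.033, -0.001], [-0.001, -0.0, -1.0]]
ft_force: [3.0, -0.5, 4.2]
width: 0.0183
grasp_force: 64.9
```

Call:
{"method": "servo_tool", "body": {"dp": [[0, 0, 0.005], [0, 0, 0]], "spin": [0, 0]}}

```text
clock: 16.15
tool_pos: [0.6348, 0.0114, 0.034]
tool_rot: [[-0.034, 0.999, 0.0], [0.999, 0.034, -0.001], [-0.001, 0.0, -1.0]]
ft_force: [-0.4, -1.0, 11.1]
width: 0.0183
grasp_force: 65.9
```

Resting on the saddle at 11 N. Releasing and rising.

Call:
{"method": "servo_tool", "body": {"dp": [[0, 0, -0.005], [0, 0, 0], [0, 0, 0], [0, 0, 0]], "spin": [0, 0, 0, 0], "fingers": 0.5}}

```text
clock: 16.48
tool_pos: [0.634, 0.0118, 0.0338]
tool_rot: [[-0.034, 0.999, -0.002], [0.999, 0.034, -0.0], [-0.0, -0.002, -1.0]]
ft_force: [0.0, 0.5, -0.3]
width: 0.0427
grasp_force: 0.0
```

Call:
{"method": "servo_tool", "body": {"dp": [[0, 0, -0.03], [0, 0, -0.06], [0, 0, -0.1], [0, 0, -0.1], [0, 0, -0.1]], "spin": [0, 0, 0, 0, 0]}}

```text
clock: 16.9
tool_pos: [0.6343, 0.0118, 0.153]
tool_rot: [[-0.034, 0.999, -0.001], [0.999, 0.034, -0.0], [-0.0, -0.001, -1.0]]
ft_force: [1.5, 0.4, 0.4]
width: 0.0426
grasp_force: 0.0
```

Call:
{"method": "servo_tool", "body": {"dp": [[-0.1, 0, 0], [-0.1, 0, 0], [-0.1, 0, 0], [0, 0, 0], [0, 0, 0]], "spin": [0, 0, 0, 0, 0], "fingers": 0}}

```text
clock: 17.32
tool_pos: [0.6373, -0.0811, 0.152]
tool_rot: [[-0.029, 1.0, -0.0], [1.0, 0.029, -0.001], [-0.001, -0.0, -1.0]]
ft_force: [0.4, 1.0, -0.3]
width: 0.0
grasp_force: 0.0
```

```bash
python3 seecr.py w7.png
```

```text
hood_mouth []
saddle [(0.6, array([0.633 , 0.0368, 0.0303]))]
file_cradle_jaw [(0.8, array([ 0.6363, -0.0354,  0.0133]))]
jaw_back [(0.71, array([ 0.6402, -0.0472,  0.0462]))]
file_cradle [(0.89, array([ 0.6333,  0.0457, -0.0026]))]
file_tip [(0.59, array([0.6348, 0.0458, 0.0313])), (0.46, array([ 0.4751, -0.0226,  0.0113]))]
file_grip [(0.62, array([0.6328, 0.0106, 0.0386]))]
hook_file [(0.63, array([0.6328, 0.0459, 0.0321]))]
17.7667 [ 0.6378 -0.0773  0.1515] [-0.0348  0.9994  0.0002] [ 0.0432  0.5969  0.0664  1.5636 -0.045   0.9827  0.158 ]
```

View pics/w7.png

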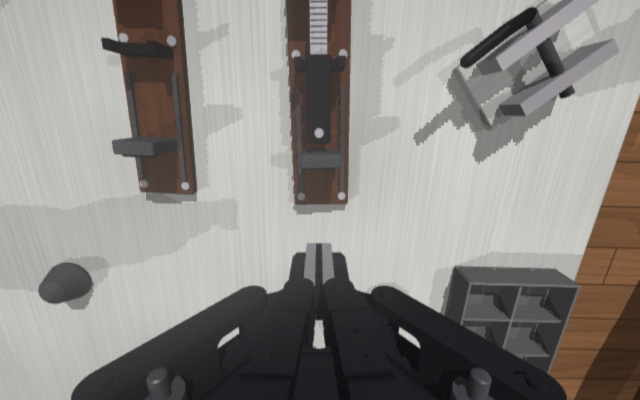

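The file is seated on the saddle between the cheeks, with its tail at (318,142) and the jaw plate behind it at (320,160). The fingers are closed behind the jaw, so I'll descend behind it.

Call:
{"method": "servo_tool", "body": {"dp": [[0, 0, 0.1], [0, 0, 0.12], [0, 0, 0.1], [0, 0, 0.06], [0, 0, 0]], "spin": [0, 0, 0, 0, 0]}}

```text
clock: 18.18
tool_pos: [0.6349, -0.0774, 0.0331]
tool_rot: [[-0.034, 0.999, -0.007], [0.999, 0.034, 0.001], [0.001, -0.007, -1.0]]
ft_force: [-1.6, 0.3, 0.7]
width: -0.0002
grasp_force: 0.0
```

Call:
{"method": "servo_tool", "body": {"dp": [[0.015, 0, 0], [0.015, 0, 0], [0, 0, 0]], "spin": [0, 0, 0]}}

```text
clock: 18.43
tool_pos: [0.6388, -0.0673, 0.0394]
tool_rot: [[-0.035, 0.999, 0.003], [0.999, 0.035, 0.001], [0.001, 0.003, -1.0]]
ft_force: [0.8, 0.4, -0.2]
width: -0.0001
grasp_force: 0.0
```

Call:
{"method": "servo_tool", "body": {"dp": [[0.01, 0, 0], [0.01, 0, 0], [0, 0, 0]], "spin": [0, 0, 0]}}

```text
clock: 18.68
tool_pos: [0.6377, -0.062, 0.0384]
tool_rot: [[-0.035, 0.999, 0.001], [0.999, 0.035, 0.001], [0.0, 0.001, -1.0]]
ft_force: [0.2, 1.2, 0.4]
width: 0.0004
grasp_force: 0.0
```

Call:
{"method": "servo_tool", "body": {"dp": [[0.01, 0, 0], [0.01, 0, 0], [0, 0, 0]], "spin": [0, 0, 0]}}

```text
clock: 18.93
tool_pos: [0.6372, -0.058, 0.0379]
tool_rot: [[-0.033, 0.999, 0.001], [0.999, 0.033, -0.001], [-0.001, 0.001, -1.0]]
ft_force: [-0.0, -2.7, 2.2]
width: 0.0002
grasp_force: 1.5
```

Call:
{"method": "servo_tool", "body": {"dp": [[0.01, 0, 0], [0.01, 0, 0], [0, 0, 0]], "spin": [0, 0, 0]}}

```text
clock: 19.18
tool_pos: [0.6369, -0.0527, 0.0379]
tool_rot: [[-0.033, 0.999, 0.001], [0.999, 0.033, -0.002], [-0.002, 0.0, -1.0]]
ft_force: [-0.4, -5.1, 3.0]
width: -0.0001
grasp_force: 2.3
```

Call:
{"method": "servo_tool", "body": {"dp": [[0.01, 0, 0], [0, 0, 0]], "spin": [0, 0]}}

```text
clock: 19.35
tool_pos: [0.6368, -0.05, 0.0379]
tool_rot: [[-0.032, 0.999, 0.0], [0.999, 0.032, -0.002], [-0.002, 0.0, -1.0]]
ft_force: [-0.6, -6.0, 2.7]
width: -0.0003
grasp_force: 2.5
```

Call:
{"method": "servo_tool", "body": {"dp": [[0.01, 0, 0], [0, 0, 0]], "spin": [0, 0]}}

```text
clock: 19.52
tool_pos: [0.6367, -0.0472, 0.0379]
tool_rot: [[-0.032, 0.999, 0.0], [0.999, 0.032, -0.002], [-0.002, 0.0, -1.0]]
ft_force: [-0.7, -6.4, 3.5]
width: -0.0002
grasp_force: 2.9
```

Call:
{"method": "servo_tool", "body": {"dp": [[0.01, 0, 0], [0, 0, 0]], "spin": [0, 0]}}

```text
clock: 19.68
tool_pos: [0.6366, -0.0442, 0.0379]
tool_rot: [[-0.032, 0.999, 0.0], [0.999, 0.032, -0.002], [-0.002, 0.0, -1.0]]
ft_force: [0.2, -5.7, 3.9]
width: 0.0002
grasp_force: 3.0
```

Call:
{"method": "servo_tool", "body": {"dp": [[0.01, 0, 0], [0, 0, 0]], "spin": [0, 0]}}

```text
clock: 19.85
tool_pos: [0.6364, -0.0413, 0.0379]
tool_rot: [[-0.032, 0.999, 0.0], [0.999, 0.032, -0.002], [-0.002, 0.0, -1.0]]
ft_force: [-0.8, -6.4, 3.1]
width: 0.0
grasp_force: 3.0
```

Call:
{"method": "servo_tool", "body": {"dp": [[0.006, 0, 0], [0, 0, 0]], "spin": [0, 0]}}

```text
clock: 20.02
tool_pos: [0.6364, -0.0396, 0.0379]
tool_rot: [[-0.032, 0.999, 0.0], [0.999, 0.032, -0.002], [-0.003, 0.0, -1.0]]
ft_force: [-1.6, -5.7, 3.0]
width: -0.0005
grasp_force: 3.0
```

Call:
{"method": "servo_tool", "body": {"dp": [[0.006, 0, 0], [0, 0, 0]], "spin": [0, 0]}}

```text
clock: 20.18
tool_pos: [0.6363, -0.0385, 0.0379]
tool_rot: [[-0.032, 1.0, 0.0], [0.999, 0.032, -0.003], [-0.003, 0.0, -1.0]]
ft_force: [-0.9, -6.9, 3.2]
width: -0.0001
grasp_force: 3.7
```

Call:
{"method": "servo_tool", "body": {"dp": [[0.005, 0, 0], [0, 0, 0]], "spin": [0, 0]}}

```text
clock: 20.35
tool_pos: [0.6363, -0.0379, 0.0379]
tool_rot: [[-0.031, 1.0, 0.0], [1.0, 0.031, -0.004], [-0.004, 0.0, -1.0]]
ft_force: [-1.2, -9.4, 3.8]
width: -0.0001
grasp_force: 4.6
```

Call:
{"method": "servo_tool", "body": {"dp": [[0.005, 0, 0], [0, 0, 0]], "spin": [0, 0]}}

```text
clock: 20.52
tool_pos: [0.6362, -0.0373, 0.0379]
tool_rot: [[-0.03, 1.0, 0.001], [1.0, 0.03, -0.005], [-0.005, 0.0, -1.0]]
ft_force: [-0.4, -12.0, 2.7]
width: -0.0002
grasp_force: 5.4
```

Call:
{"method": "servo_tool", "body": {"dp": [[0, 0, 0], [0, 0, 0], [0, 0, 0]], "spin": [0, 0, 0]}}

```text
clock: 20.77
tool_pos: [0.6362, -0.0373, 0.0379]
tool_rot: [[-0.03, 1.0, 0.001], [1.0, 0.03, -0.005], [-0.005, 0.0, -1.0]]
ft_force: [-0.5, -11.0, 3.4]
width: -0.0
grasp_force: 5.4
```

The force is steady at about 11.5 N, and the contact slope matches the sprung pad (about 2 mm for 6 N). Backing off and rising.

Call:
{"method": "servo_tool", "body": {"dp": [[-0.01, 0, 0], [-0.02, 0, 0], [-0.03, 0, 0], [-0.03, 0, 0]], "spin": [0, 0, 0, 0]}}

```text
clock: 21.1
tool_pos: [0.6371, -0.0593, 0.0373]
tool_rot: [[-0.035, 0.999, -0.0], [0.999, 0.035, 0.001], [0.001, -0.0, -1.0]]
ft_force: [0.0, -0.5, -0.8]
width: 0.0001
grasp_force: 0.0
```

Call:
{"method": "servo_tool", "body": {"dp": [[0, 0, -0.1], [0, 0, -0.12], [0, 0, -0.12], [0, 0, -0.1], [0, 0, 0]], "spin": [0, 0, 0, 0, 0]}}

```text
clock: 21.52
tool_pos: [0.6404, -0.0607, 0.1764]
tool_rot: [[-0.033, 0.999, 0.011], [0.999, 0.033, -0.001], [-0.001, 0.011, -1.0]]
ft_force: [1.1, -0.1, 0.4]
width: 0.0001
grasp_force: 0.0
```

```bash
python3 seecr.py w8.png; python3 - <<'E'
from h import *
T=T_wc('scene'); im=save('scene','s8.png')
K=np.array(calibration('scene')['mtx']); p=np.linalg.inv(T)@[.633,.06,.03,1]; u,v=((K@p[:3])[:2]/p[2]).astype(int)
a=cv2.resize(im[v-45:v+45,u-60:u+60,::-1],(480,360),interpolation=cv2.INTER_CUBIC)
cv2.imwrite('pics/c8.png',np.hstack([a,cv2.imread('pics/w8.png')[0:360,170:470]]))
E
```

```text
hood_mouth [(0.96, array([0.6307, 0.1074, 0.0273])), (0.39, array([ 0.6432, -0.0269,  0.0431]))]
saddle [(0.69, array([0.6345, 0.036 , 0.0315]))]
file_cradle_jaw [(0.59, array([ 0.6372, -0.0143,  0.0133]))]
jaw_back []
file_cradle [(0.71, array([ 0.6353,  0.0464, -0.0029]))]
file_tip [(0.37, array([ 0.6367, -0.017 ,  0.0102]))]
file_grip [(0.62, array([0.6305, 0.0247, 0.039 ]))]
hook_file [(0.85, array([0.6331, 0.0598, 0.0318]))]
21.9667 [ 0.6367 -0.0595  0.1683] [-0.0337  0.9994  0.0002] [ 0.0121  0.5779  0.0718  1.5494 -0.046   1.0179  0.1303]
```

View pics/c8.png

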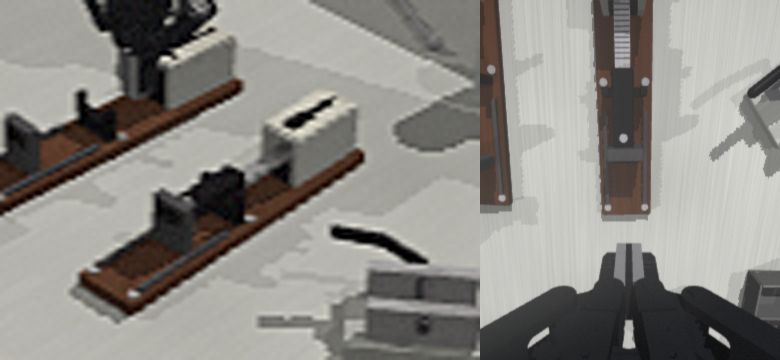

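The picture shows the file level on the saddle, its blade in the hood, and the jaw plate (right crop, about (625,155)) up against the tail. The jaw front reads y = −0.014, as pushed. Handing in.

```bash
python3 -c "
from rig import *
print(hand_in())"
```

```text
the job is handed in; nothing more can be done
None
```

The hook file is back in its own cradle, tip under the hood and handle on the saddle, and its jaw is pushed up to about 11.5 N in all (roughly 5.5 N of clamping). I handed the job in at about 22 s; the hand-in gave no verdict.

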